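# Empty the half-covered tin and heft it for leftovers

## Task

Tip the salvaged fixings out of the half-covered steel tin, over the open half of its mouth, into the flat grey tray; then hold the tin upright and still in the air for a second to feel by its weight whether a piece has hung up inside; if so, tip it again, steeper, until it weighs no more than empty. Finish with all three pieces lying in the tray and the empty tin standing upright back where it stood, without knocking the beaker of rods, the tape roll or the small carton.

Things in the scene. Friction and masses are not known exactly. Their poses are not given: they have to be found in the camera images.
- tin: square steel tin with rounded corners, 60 x 60 mm (62 at the rolled rim), 130 mm high, wall 2.5 mm, floor 4 mm, 0.22 kg empty. Origin: centre of its underside; z up its axis. All four sides are flat. It starts upright, holding two oiled bolts (22 mm thick, 90 and 95 mm long, 90 and 100 g) and a rusty flat bar (122 x 21 x 9 mm, 100 g), whose poses are not reported
- tin_centre (a point): centre of the tin, half-way up: 65 mm above its underside, 65 mm below its rim; axes as the tin's
- tin_mouth (a point): centre of the open half of the tin's mouth (55 x 29 mm), at rim height; axes as the tin's. A fixed cover closes the +y half: tip the top towards the tin's own -y. The bolts slide out from about 10 to 20 degrees past level; the bar, sometimes more, may stick until 15 to 32 degrees past level, as friction varies
- tray: flat grey sheet-metal tray, fixed, 248 mm along its x, 198 mm along its y, rim 22 mm high, floor 1.5 mm. Origin: centre of its underside. A few small washers and screws on its floor are part of it.
- bag_tall: clear plastic bag standing upright, fixed, an obstacle. 56 mm in world x, 71 mm in world y, 198 mm high; origin at the bench in about its middle
- beaker_bits: white beaker full of rods, loose, 92 x 88 mm, 169 mm high with the rods; origin: centre of its underside
- roll: part-used roll of tape lying flat, loose, 105 mm across, 49 mm high; origin: centre of its underside
- carton_small: small brown carton, loose, 60 x 85 x 50 mm; origin: centre of its underside
There are look-alikes about, which are no part of the job. Leave any blue or yellow look-alike of the tin alone.

How it is judged (in metres and radians):
On the way, in this order (a step that is already met when the one before it is completed fails the run):
1. the tin is well tipped over and at least one piece has come to lie in the tray (angle between tin's own z axis and vertical above 1 rad and contact force between tray and anything else above 0.5 N), for 0.1 s.
2. the tin is held upright and still in the air for half a second, its base at least 30 mm above the bench (angle between tin's own z axis and vertical below 0.3 rad and height (world z) of tin above 0.03 m and linear speed of tin below 0.04 m/s and angular speed of tin below 0.3 rad/s), for 0.5 s.
At the end, for the whole second after the job is handed in: the tray bears the weight of all three pieces (over 2.65 N of 2.84 N), the tin bears no more than its own empty weight (2.16 N, under 2.6 N), and it stands at rest on the bench, upright within 0.1 rad, within 50 mm of where it stood (contact force between tray and anything else above 2.65 N and contact force between tin and anything else below 2.6 N and angle between tin's own z axis and vertical below 0.1 rad and height (world z) of tin below 0.01 m and distance of tin from where it was at the start of the episode below 0.05 m and linear speed of tin below 0.02 m/s); the robot touches nothing.
It fails at once if the beaker, the tape roll or the small carton is shifted over 30 mm, or the beaker tipped over (distance of any of beaker_bits, roll, carton_small from where it was at the start of the episode above 0.03 m or angle between beaker_bits's own z axis and vertical above 0.5 rad).
It also fails if it takes over 72 s, if anything falls off the work surface, if the arm or the gripper's body presses on something with over 40 N, if the wrist force passes 120 N, or if a joint passes its speed limit or range.

## Robot

A 6-joint arm with a two-finger parallel gripper is mounted at the origin on a cart in front of the work surface, level with it; the furniture and walls round the work are solid. World frame = base frame: x ahead of the robot, y to its left, z up, the work surface at z = 0. Lengths are in m, angles in degrees, forces in N, time in s.
With the tool pointing down it reaches from about 0.4 to 0.825 m from the base axis. Payload 7 kg.
Tool frame: the origin (TCP) lies midway between the tips of the shut fingers; the grasp point (between the pads) lies 19 mm behind it; z points along the fingers, x is the direction in which the jaws open and shut, and the axes are right-handed (so a half turn about z gives the same grasp; the last joint's range is limited). The gripper opens to 88 mm and grips with 3 to 60 N. Pads are 19 mm wide; open, the fingers measure 130 mm over their backs; the gripper's body (78 mm by 193 mm) begins 47 mm behind the grasp point.
Start: joints at [-50.071, 20.546, 0.682, 0, -70.136, -16.507], TCP at [0.268, -0.619, 0.227] pointing down, gripper open.
Joint ranges: [-176.03, 176.03], [-82.01, 121.73], [-58.28, 71.71], [-173.87, 95.51], [-174.79, -0.11], [-173.66, 173.66]. Speed limits (degrees/s): [136.94, 136.94, 172.46, 180, 180, 180].

## Interface

Orientations are given as [roll, pitch, yaw] about the fixed x, y, z axes, in that order (R = Rz(yaw) Ry(pitch) Rx(roll)).
In Python, from plant import * gives the robot as it stands. The module is installed in compiled form; this text tells all that it offers.
- The arm moves only by the shell command python3 -m pendant 'ROWS' [OPENING]. ROWS is JSON, a list that holds one entry, the list of rows, each a list of 6 numbers: the shift along the world's x, y, z in mm, then the turn, a rotation vector about the world's x, y, z in degrees. A call has 1 to 10 rows; each row is the pose to reach, as a shift and turn from the pose commanded when the call began; what a row does not reach only later rows make up. A row lasts 1/8 s, in which the tool goes at most 62.5 mm and 10.7 degrees, less where a joint would pass 70% of its speed; a pose out of reach is approached as far as the arm can. A call with a gripper value outside its range is refused whole. OPENING is the closure, from -1 (fully open) to 1 (shut), set as the call begins (- or left out, the last holds). The fingers move at their own pace and stop on an object; the grip force is fixed at half the most. Time passes only in rows, so rows that repeat a pose let the fingers close. It gives the time, the measured TCP pose, the force and the opening at its end, in the units of the state.
- get_obs(): the state, without advancing time (a new reading comes with each control period).
- snapshot(name): name is "side" or "top" or "wrist"; returns a dict with "pixels" (384x512x3 uint8, red, green, blue), "depth" (384x512 float32, m along the optical axis (not along the pixel's ray), 0 where there is no reading), "fx", "fy", "cx", "cy" (pixels), "pose" (4x4, takes a point from camera to world coordinates); the wrist camera has in their place "tool_from_camera" (4x4, takes a point from camera to tool coordinates, whose origin is the TCP and whose axes are the tool frame's). Camera axes: x right, y down, z forward; pixel columns grow to the right and rows downward; lengths in m; the calibration is good to about 2 mm. A picture is of the moment at which its call begins: read the wrist's pose just before it.
- close_job(): hands the job in, once; it reports no verdict.
The state is a dict: "clock": time; "joint_pos": joint angles; "qvel": joint speeds; "tau": joint torques, N m; "tool_pos": TCP position; "orientation": TCP orientation; "force": force on the tool from outside, world axes, zero at the start; "moment": the same for the moment, N m; "opening": finger opening in m.
Only numpy, scipy, OpenCV 4.12 (cv2) and the standard library are available. Lean on these libraries where they do the work, as an engineer would, in place of code of your own. Each camera call takes 0.05 s, during which the arm holds its last target. There are 200 camera calls.

## Working session

There is one attempt and no reset: what is moved stays moved. The work goes in short steps, Python scripts to look and compute and a shell command to move; the robot and the scene stay as the last step left them, time stands still between calls to the robot, and variables do not carry over. Pictures are saved under pics/ and viewed, about 8 in all and at most 12, crops included, and the job is handed in when it is done.

```bash
mkdir -p pics
cat > h.py <<'E'
from plant import *
import numpy as np, cv2
def snap(n,save=None):
    s=snapshot(n)
    if save: cv2.imwrite('pics/'+save,cv2.cvtColor(s['pixels'],cv2.COLOR_RGB2BGR))
    return s
def world(s,T=None):
    T=s['pose'] if T is None else T
    v,u=np.mgrid[0:384,0:512]; d=s['depth']
    P=np.stack([(u-s['cx'])/s['fx']*d,(v-s['cy'])/s['fy']*d,d],-1)
    return P@T[:3,:3].T+T[:3,3]
E
python3 - <<'E'
from h import *
a=snap('top');b=snap('side')
cv2.imwrite('pics/top.png',a['pixels'][...,::-1]);cv2.imwrite('pics/side.png',b['pixels'][...,::-1])
np.savez('s0.npz',topd=world(a),sided=world(b),topp=a['pixels'],sidep=b['pixels'])
for s in(a,b):print(s['fx'],s['pose'].round(3).tolist())
print(get_obs())
E
```

```text
481.61236989117003 [[0.02, -0.998, 0.064, 0.454], [-0.999, -0.018, 0.028, 0.08], [-0.027, -0.065, -0.998, 1.393], [0.0, 0.0, 0.0, 1.0]]
433.5905833291302 [[-0.937, -0.21, 0.279, 0.292], [-0.349, 0.604, -0.717, 0.773], [-0.018, -0.769, -0.639, 0.699], [0.0, 0.0, 0.0, 1.0]]
{'clock': 0.1, 'joint_pos': array([-5.00703812e+01,  2.05865119e+01,  6.39696652e-01, -1.53540783e-02,
       -7.01360545e+01, -1.65059906e+01]), 'qvel': array([ 0.03564855, -0.04244723,  0.10678997,  0.11258283,  0.00554656,
        0.01311911]), 'tau': array([-8.67390772e-04, -5.84162343e+01,  2.93750632e+01,  7.01559216e+00,
        1.01276266e-02, -6.62409366e-05]), 'tool_pos': array([ 0.26811452, -0.61900179,  0.22573824]), 'orientation': array([-1.79990293e+02, -8.35559630e-02,  1.13418393e+02]), 'force': array([ 0.7478922 ,  0.092078  , -0.16047624]), 'moment': array([-0.01231882, -0.02879387,  0.00231745]), 'opening': 0.08750939934631746}
```

View pics/top.png

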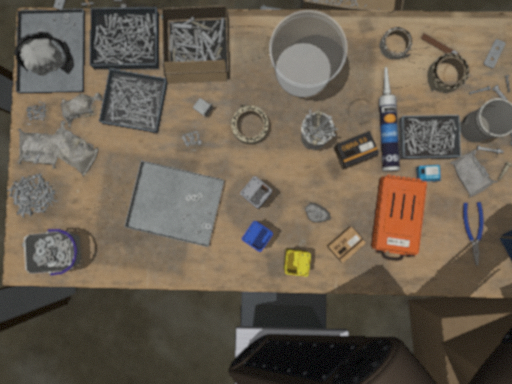

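View pics/side.png

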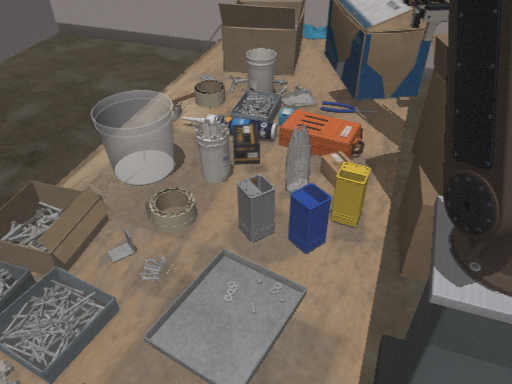

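The top view shows these candidates for the tin:
- grey tin (257,192), which is my choice
- blue look-alike (257,235)
- yellow look-alike (298,262)
- small grey box (203,106), too low to be the tin

The tray is at (177,203), the beaker at (318,128), the roll at (250,124), the bag at (317,212) and the carton at (346,244).

Run:
```python
from h import *
z=np.load('s0.npz');W=z['topd'];p=z['topp']
def box(n,c0,c1,r0,r1,zl,zh):
    Q=W[r0:r1,c0:c1].reshape(-1,3);Q=Q[(Q[:,2]>zl)&(Q[:,2]<zh)]
    r=cv2.minAreaRect((Q[:,:2]*1000).astype(np.float32))
    print(n,len(Q),'c',np.round(r[0]),'sz',np.round(r[1]),'ang',round(r[2],1),'z',np.percentile(Q[:,2],[5,50,95]).round(3))
box('tin',238,276,170,212,.115,.15)
box('blue',240,276,215,252,.1,.16)
box('yel',282,314,244,278,.1,.16)
box('carton',326,366,224,264,.03,.08)
box('bag',300,332,196,228,.02,.25)
box('beak',296,340,108,152,.05,.2)
box('roll',228,272,104,146,.03,.07)
box('trayrim',120,230,155,250,.015,.03)
box('trayall',120,230,158,250,-.003,.03)
print(W[203,177],W[215,215])
# tin edges in top: corners by depth
a=cv2.resize(p[160:260,225:330,::-1],None,fx=4,fy=4,interpolation=cv2.INTER_CUBIC)
b=cv2.resize(z['sidep'][165:255,215:345,::-1],None,fx=3,fy=3,interpolation=cv2.INTER_CUBIC)
H=max(a.shape[0],b.shape[0]);o=np.zeros((H,a.shape[1]+b.shape[1],3),np.uint8)
o[:a.shape[0],:a.shape[1]]=a;o[:b.shape[0],a.shape[1]:]=b
cv2.imwrite('pics/crop1.png',cv2.resize(o,(800,int(H*800/o.shape[1]))))
for u,v in[(250,186),(256,192),(263,186),(268,188),(262,198),(250,196)]:print(u,v,W[v,u].round(3))
```

```text
tin 356 c [531. 109.] sz [62. 63.] ang 51.9 z [0.125 0.129 0.133]
blue 363 c [414. 104.] sz [62. 62.] ang 57.2 z [0.125 0.13  0.134]
yel 373 c [346.  -3.] sz [62. 63.] ang 84.8 z [0.124 0.13  0.134]
carton 712 c [ 394. -144.] sz [62. 86.] ang 42.3 z [0.044 0.05  0.055]
bag 375 c [476. -57.] sz [69. 44.] ang 66.6 z [0.059 0.152 0.187]
beak 906 c [700. -64.] sz [112.  92.] ang 87.9 z [0.059 0.116 0.152]
roll 567 c [728. 132.] sz [103. 104.] ang 68.7 z [0.037 0.048 0.053]
trayrim 346 c [500. 346.] sz [250. 198.] ang 77.9 z [0.017 0.022 0.027]
trayall 8889 c [502. 348.] sz [266. 322.] ang 1.2 z [-0.002  0.001  0.009]
[ 0.50200045  0.33920515 -0.00080403] [0.46916558 0.22591231 0.01484166]
250 186 [0.546 0.123 0.127]
256 192 [0.533 0.108 0.089]
263 186 [0.547 0.089 0.124]
268 188 [0.541 0.076 0.133]
262 198 [0.521 0.092 0.007]
250 196 [0.52  0.123 0.124]
```

View pics/crop1.png

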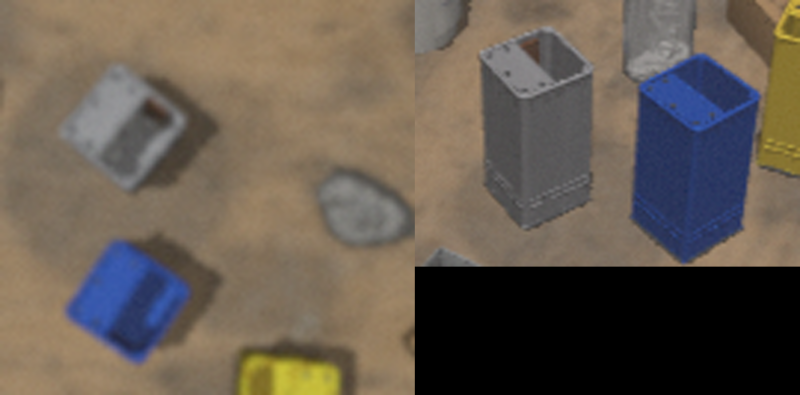

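The crop confirms the choice: the grey tin has its cover on the upper-left side and the open half at lower right (150,135). So tin -y points to about azimuth 232°. 

I'll grip the ±x faces, with the tool leaning in over the cover side so that the mouth stays clear.

```bash
cat >> h.py <<'E'
from scipy.spatial.transform import Rotation as Ro
def Rcur(o): return Ro.from_euler('xyz',o['orientation'],degrees=True)
def Rt(az,dn,flip=1): # tool z: azimuth az, dn deg below horizontal; tool x horizontal
    a,d=np.radians([az,dn]); z=np.array([np.cos(a)*np.cos(d),np.sin(a)*np.cos(d),-np.sin(d)])
    x=flip*np.array([np.sin(a),-np.cos(a),0]); return Ro.from_matrix(np.c_[x,np.cross(z,x),z])
def delta(o,R,p): # p TCP target m
    print('shift mm',((p-o['tool_pos'])*1000).round(1),'rotvec',(R*Rcur(o).inv()).as_rotvec(degrees=True).round(1))
E
python3 - <<'E'
from h import *
o=get_obs()
for f in(1,-1):
    R=Rt(231.9,35,f);z=R.as_matrix()[:,2]
    g=np.array([.531+.008*.617,.109+.008*.787,.076])
    print(f,R.as_matrix()[:,0].round(2)); delta(o,R,g+z*(.019-.15)); delta(o,R,g+z*.019)
    delta(o,Rt(231.9,89.9,f),np.array([.62,.2,.35]))
E
```

```text
1 [-0.79  0.62  0.  ]
shift mm [334.  818.7 -74.6] rotvec [-34.   43.9  26.3]
shift mm [ 258.2  722.1 -160.6] rotvec [-34.   43.9  26.3]
shift mm [351.9 819.  124.3] rotvec [-0.1  0.  28.5]
-1 [ 0.79 -0.62 -0.  ]
shift mm [334.  818.7 -74.6] rotvec [ -58.1  -44.7 -136.4]
shift mm [ 258.2  722.1 -160.6] rotvec [ -58.1  -44.7 -136.4]
shift mm [351.9 819.  124.3] rotvec [  -0.2   -0.  -151.5]
```

```bash
python3 -m pendant '[[[0,0,60,0,0,0],[0,30,120,0,0,0],[20,85,150,0,0,5],[45,140,170,0,0,10],[70,195,170,0,0,15],[95,250,170,0,0,20],[120,305,170,0,0,25],[145,360,170,0,0,28.5],[170,415,170,0,0,28.5],[195,470,170,0,0,28.5]]]' -1
python3 -m pendant '[[[20,55,0,0,0,0],[45,110,0,0,0,0],[65,165,0,0,0,0],[90,220,0,0,0,0],[115,275,0,0,0,0],[139,330,0,0,0,0],[139,349,0,0,0,0],[139,349,0,0,0,0]]]'
python3 - <<'E'
from h import *
o=get_obs();print(o['joint_pos'].round(1),o['force'].round(2))
R=Rt(231.9,35);z=R.as_matrix()[:,2]
g=np.array([.531+.008*.617,.109+.008*.787,.076])
delta(o,R,g+z*(.019-.15)); delta(o,R,g+z*.019)
E
```

```text
clock: 1.35
tool_pos: [0.4635, -0.1474, 0.3966]
orientation: [180.0, 0.0, 141.9]
force: [0.9, -1.3, -0.7]
opening: 0.0876
clock: 2.35
tool_pos: [0.6021, 0.2009, 0.3953]
orientation: [-179.9, -0.0, 142.0]
force: [-0.5, -0.1, 0.2]
opening: 0.0879
[ 36.   13.7  12.5  -0.  -88.9 -74. ] [-0.5  -0.13  0.18]
shift mm [ 1.000e-01 -1.100e+00 -2.442e+02] rotvec [-43.3  33.8  -0.1]
shift mm [ -75.7  -97.8 -330.2] rotvec [-43.3  33.8  -0.1]
```

```bash
python3 -m pendant '[[[0,0,0,-7.9,6.1,0],[0,0,0,-15.7,12.3,0],[0,0,-40,-23.6,18.4,0],[0,0,-80,-31.5,24.6,0],[0,0,-120,-39.4,30.7,0],[0,0,-170,-43.3,33.8,0],[0,0,-220,-43.3,33.8,0],[0,0,-244,-43.3,33.8,0],[0,0,-244,-43.3,33.8,0]]]'
python3 - <<'E'
from h import *
o=get_obs();print(o['joint_pos'].round(1),o['force'].round(2))
R=Rt(231.9,35);z=R.as_matrix()[:,2]
s=snap('wrist','w1.png');T=np.eye(4);T[:3,:3]=Rcur(o).as_matrix();T[:3,3]=o['tool_pos'];T=T@s['tool_from_camera']
W=world(s,T);np.savez('w1.npz',W=W)
Q=W[(abs(W[...,0]-.531)<.05)&(abs(W[...,1]-.109)<.05)&(W[...,2]>.123)&(W[...,2]<.138)]
print(len(Q),cv2.minAreaRect((Q[:,:2]*1000).astype(np.float32)),np.percentile(Q[:,2],[5,50,95]))
g=np.array([.531+.008*.617,.109+.008*.787,.076]);delta(o,R,g+z*.019)
E
```

```text
clock: 3.48
tool_pos: [0.6022, 0.1987, 0.1526]
orientation: [-125.0, 0.1, 141.9]
force: [-0.2, 0.1, 0.8]
opening: 0.0872
[  41.2   51.5   21.5    9.7 -114.2  -79.8] [-0.19  0.13  0.79]
2980 ((531.2294921875, 108.3507080078125), (63.57807922363281, 62.6006965637207), 51.32533645629883) [0.12439697 0.12914434 0.13109973]
shift mm [-75.9 -95.7 -87.5] rotvec [ 0.1  0.  -0. ]
```

View pics/w1.png

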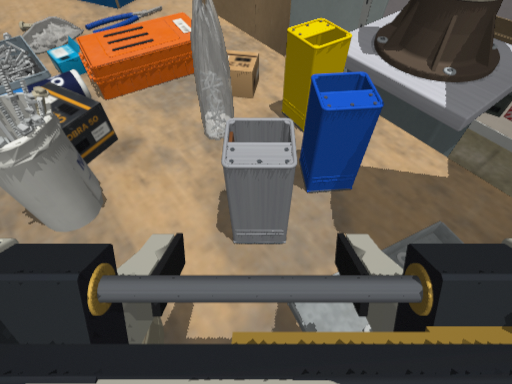

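The wrist view shows the grey tin centred between the fingers (259,180), with the cover facing me and the bar visible at (232,135). The tin's position agrees within 1 mm. Moving in and gripping.

```bash
python3 -m pendant '[[[-19,-24,-22,0,0,0],[-38,-48,-44,0,0,0],[-57,-72,-66,0,0,0],[-76,-96,-87,0,0,0],[-76,-96,-87,0,0,0]]]'
python3 -m pendant '[[[0,0,0,0,0,0],[0,0,0,0,0,0],[0,0,0,0,0,0],[0,0,0,0,0,0],[0,0,0,0,0,0],[0,0,0,0,0,0]]]' 1
python3 -c "
from h import *
o=get_obs();print(o['joint_pos'].round(1),o['force'].round(2),o['moment'].round(2))"
```

```text
clock: 4.15
tool_pos: [0.526, 0.1026, 0.0678]
orientation: [-125.2, 0.1, 141.9]
force: [0.9, 0.4, 0.7]
opening: 0.0873
clock: 4.9
tool_pos: [0.527, 0.104, 0.066]
orientation: [-125.1, 0.1, 142.0]
force: [4.2, 1.9, 6.0]
opening: 0.06
[ 39.6  47.2  -1.3  10.3 -95.7 -81.9] [4.2  1.88 5.99] [ 1.68 -1.44  0.34]
```

```bash
python3 -m pendant '[[[0,0,25,0,0,0],[0,0,60,0,0,0],[0,0,100,0,0,0],[0,0,140,0,0,0],[0,0,170,0,0,0],[0,0,180,0,0,0],[0,0,180,0,0,0],[0,0,180,0,0,0],[0,0,180,0,0,0]]]'
python3 - <<'E'
from h import *
o=get_obs();print(o['joint_pos'].round(1),o['force'].round(2),o['moment'].round(2))
print('pour toward az',231.9)
def at(az,dn,g):
    R=Rt(az,dn);delta(o,R,np.array(g)+.019*R.as_matrix()[:,2])
at(231.9,105,[.536,.115,.25]);at(231.9,105,[.552,.413,.22])
for t in(90,110,120,130):at(231.9,35+t,[.552,.413,.16])
E
```

```text
clock: 6.02
tool_pos: [0.526, 0.1035, 0.2444]
orientation: [-125.0, 0.0, 142.0]
force: [-0.7, 0.8, -5.0]
opening: 0.0603
[  39.5   37.1    4.7   11.  -111.7  -78.8] [-0.72  0.82 -5.04] [ 3.3  -2.53  0.01]
pour toward az 231.9
shift mm [ 13.1  15.4 -12.8] rotvec [ 55.2 -43.2  -0. ]
shift mm [ 29.1 313.4 -42.8] rotvec [ 55.2 -43.2  -0. ]
shift mm [  32.7  318.1 -100. ] rotvec [ 70.9 -55.5  -0. ]
shift mm [ 35.6 321.7 -95.3] rotvec [ 86.7 -67.8  -0. ]
shift mm [ 36.6 323.  -92.4] rotvec [ 94.5 -74.    0. ]
shift mm [ 37.3 323.9 -89.3] rotvec [102.4 -80.2   0. ]
```

Lifted: 5.0 N, which matches the tin plus its contents. Tilting to 70° in place, then carrying it to the tray.

```bash
python3 -m pendant '[[[2,2,8,7.9,-6.2,0],[4,4,15,15.8,-12.4,0],[6,6,20,23.6,-18.5,0],[8,8,20,31.5,-24.7,0],[10,10,20,39.4,-30.9,0],[12,14,20,47.3,-37,0],[13,40,20,55.2,-43.2,0],[14,75,15,55.2,-43.2,0],[16,115,10,55.2,-43.2,0],[19,155,0,55.2,-43.2,0]]]'
python3 -m pendant '[[[3,40,-8,0,0,0],[6,80,-15,0,0,0],[8,120,-22,0,0,0],[9,145,-30,0,0,0],[10,158,-40,0,0,0],[10,158,-43,0,0,0],[10,158,-43,0,0,0]]]'
python3 - <<'E'
from h import *
o=get_obs();print(o['joint_pos'].round(1),o['force'].round(2),o['moment'].round(2))
def at(az,dn,g):
    R=Rt(az,dn);delta(o,R,np.array(g)+.019*R.as_matrix()[:,2])
for t in(90,110,120,130,140):at(231.9,35+t,[.552,.413,.16])
s=snap('side','s1.png')
E
```

```text
clock: 7.28
tool_pos: [0.5441, 0.2584, 0.2446]
orientation: [165.0, 0.0, 141.9]
force: [0.3, 0.0, -5.5]
opening: 0.0596
clock: 8.15
tool_pos: [0.5551, 0.4154, 0.202]
orientation: [164.9, 0.0, 141.8]
force: [-0.5, -0.8, -3.9]
opening: 0.0601
[ 53.1  15.  -12.6   0.5 -47.4 -91.5] [-0.52 -0.78 -3.92] [-1.09  0.95 -0.03]
shift mm [  3.7   6.2 -57.5] rotvec [ 15.7 -12.3   0.1]
shift mm [  6.6   9.8 -52.9] rotvec [ 31.4 -24.6   0.1]
shift mm [  7.6  11.2 -50. ] rotvec [ 39.3 -30.8   0.1]
shift mm [  8.3  12.  -46.9] rotvec [ 47.2 -37.    0.1]
shift mm [  8.6  12.5 -43.6] rotvec [ 55.  -43.1   0.1]
```

View pics/s1.png

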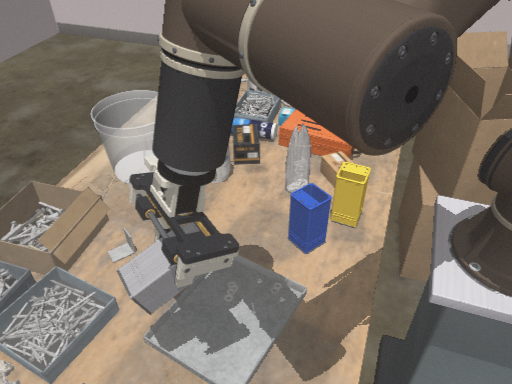

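The side view shows the tin tilted and firmly held at (150,280), with its mouth end over the tray's back edge. Now the pour, slowly past level.

```bash
python3 -m pendant '[[[2,3,-25,6.3,-4.9,0],[3,6,-50,12.6,-9.8,0],[4,7,-55,18.9,-14.8,0],[5,8,-54,23.6,-18.5,0],[6,9,-54,27.5,-21.6,0],[7,10,-53,31.4,-24.6,0],[7,10,-52,33.4,-26.2,0],[7,10,-52,35.4,-27.7,0],[7,10,-51,37.4,-29.3,0],[7,11,-50,39.3,-30.8,0]]]'
python3 -m pendant '[[[0,0,0,0,0,0],[0,0,0,1.6,-1.2,0],[0,0,1,3.1,-2.4,0],[0,0,2,4.7,-3.7,0],[0,0,2,6.3,-4.9,0],[0,0,3,7.9,-6.2,0],[0,0,3,7.9,-6.2,0],[0,0,3,7.9,-6.2,0],[0,0,3,7.9,-6.2,0]]]'
python3 - <<'E'
from h import *
o=get_obs();print(o['joint_pos'].round(1),o['force'].round(2),o['moment'].round(2))
s=snap('side','s2.png')
E
```

```text
clock: 9.45
tool_pos: [0.537, 0.4119, 0.1234]
orientation: [125.3, -2.0, 142.7]
force: [-3.3, -0.8, -6.3]
opening: 0.0597
clock: 10.58
tool_pos: [0.5356, 0.4123, 0.1247]
orientation: [115.5, -2.0, 143.2]
force: [-0.1, 0.1, -2.7]
opening: 0.0596
[  10.6   20.5  -31.7 -112.1  -42.2   48.7] [-0.14  0.14 -2.73] [-3.05  2.21  0.03]
```

View pics/s2.png

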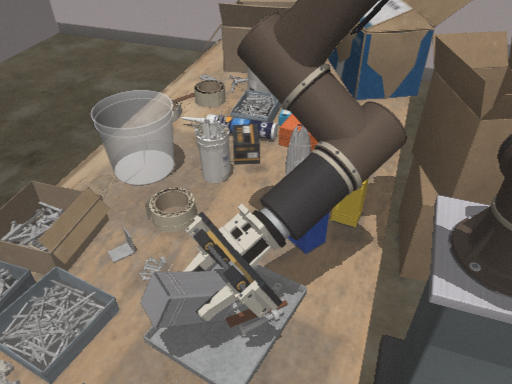

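The pour happened: the bar and a bolt show in the tray at (245,312). Force is 2.7 N, roughly the empty weight. I'll lift clear while still tilted, then look.

```bash
python3 -m pendant '[[[0,0,10,0,0,0],[0,0,25,0,0,0],[0,0,45,0,0,0],[0,0,70,0,0,0],[0,0,90,0,0,0],[0,0,90,0,0,0],[0,0,90,0,0,0]]]'
python3 - <<'E'
from h import *
o=get_obs();print(o['joint_pos'].round(1),o['force'].round(2),o['moment'].round(2))
a=snap('side')['pixels'][220:384,110:330,::-1];b=snap('top')['pixels'][150:262,110:250,::-1]
a=cv2.resize(a,None,fx=2,fy=2);b=cv2.resize(b,(410,328))
cv2.imwrite('pics/c2.png',cv2.resize(np.hstack([a,b]),(800,309)))
E
```

```text
clock: 11.5
tool_pos: [0.5349, 0.412, 0.2134]
orientation: [115.5, -2.0, 143.1]
force: [-0.3, -0.7, -3.5]
opening: 0.0599
[ 18.7   8.1 -26.1 -96.2 -31.7  22.1] [-0.31 -0.7  -3.5 ] [-3.08  2.32 -0.02]
```

View pics/c2.png

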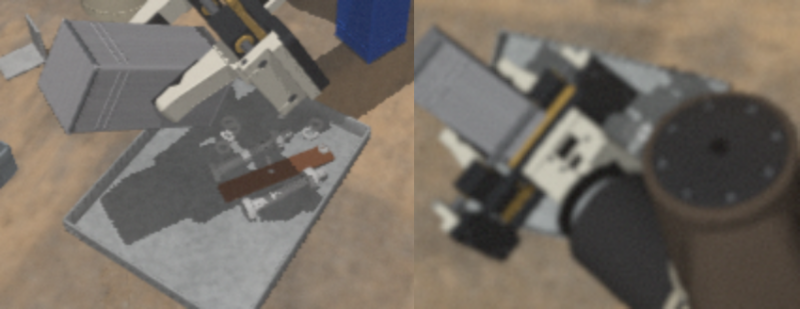

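The bar is in the tray at (275,175) with a bolt beside it; I can't tell whether the second bolt is there. Next I set the tin upright above its own place and weigh it.

```bash
python3 -m pendant '[[[2,-2,15,-5.5,4.3,0],[4,-5,30,-11,8.6,0],[6,-8,40,-16.5,13,0],[8,-10,45,-22,17.3,0],[8,-12,45,-27.6,21.6,0],[8,-14,45,-33,26,0],[8,-14,45,-38.6,30.3,0],[8,-14,45,-38.6,30.3,0],[8,-14,45,-38.6,30.3,0]]]'
python3 - <<'E'
from h import *
o=get_obs();print(o['joint_pos'].round(1),o['force'].round(2),o['moment'].round(2))
def at(az,dn,g):
    R=Rt(az,dn);delta(o,R,np.array(g)+.019*R.as_matrix()[:,2])
at(231.9,105,[.536,.115,.25]);at(231.9,35,[.536,.115,.25])
E
```

```text
clock: 12.72
tool_pos: [0.5439, 0.3994, 0.257]
orientation: [164.9, -2.3, 141.2]
force: [-1.8, 0.3, -3.7]
opening: 0.0597
[ 51.6  11.5  -8.5  -2.6 -54.9 -89.5] [-1.76  0.33 -3.71] [-0.98  0.7   0.05]
shift mm [  -4.9 -280.6  -25.4] rotvec [-1.5 -1.7  0.7]
shift mm [ -17.5 -296.7  -17.9] rotvec [-56.1  42.1   2. ]
```

```bash
python3 -m pendant '[[[0,-40,0,0,0,0],[-1,-80,0,0,0,0],[-2,-130,0,-3,2,0],[-4,-180,0,-11,8,0.4],[-6,-220,0,-19,14,0.8],[-8,-255,0,-27,20,1.1],[-12,-280,-5,-35,26,1.4],[-15,-297,-12,-43,32,1.7],[-17,-297,-18,-50,38,2],[-17,-297,-18,-56,42,2]]]'
python3 -m pendant '[[[0,0,0,0,0,0],[0,0,0,0,0,0],[0,0,0,0,0,0],[0,0,0,0,0,0],[0,0,0,0,0,0]]]'
python3 - <<'E'
from h import *
o=get_obs();F=[]
import subprocess
for i in range(6):
    snapshot('top');F.append(get_obs()['force'])
print(np.mean(F,0).round(2),np.std(F,0).round(2),o['joint_pos'].round(1),o['orientation'],o['moment'].round(2))
snap('side','s3.png')
a=cv2.imread('pics/s3.png')[140:384,140:340];b=snap('top')['pixels'][150:262,110:250,::-1]
cv2.imwrite('pics/c3.png',np.hstack([cv2.resize(a,None,fx=2,fy=2),cv2.resize(b,(390,488))]))
E
```

```text
clock: 13.98
tool_pos: [0.5256, 0.1001, 0.238]
orientation: [-125.0, -0.3, 141.8]
force: [0.7, -0.0, -1.2]
opening: 0.0597
clock: 14.6
tool_pos: [0.5266, 0.1007, 0.2418]
orientation: [-125.5, 0.0, 141.9]
force: [0.3, -0.0, -2.0]
opening: 0.0597
[ 0.31 -0.15 -2.28] [0.16 0.45 0.46] [  39.3   36.9    4.4   11.  -110.9  -78.7] [-1.25540949e+02  1.99692130e-02  1.41859585e+02] [ 2.59 -2.04 -0.  ]
```

View pics/c3.png

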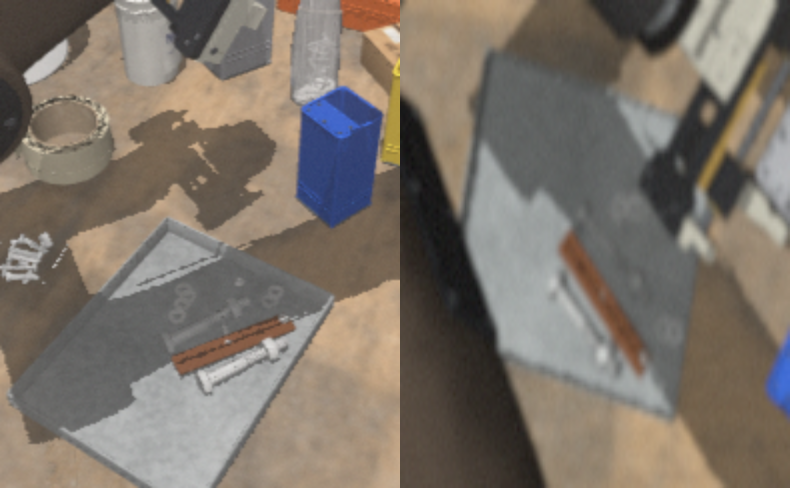

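All three pieces are in the tray in the left crop: the bar at (235,345), and bolts at (240,362) and (205,320) in shadow. The mean force is 2.28 N against 5.0 N loaded, so the tin is empty. I'll hold a bit longer and check how the tin sits in the grip before setting it down.

```bash
python3 -m pendant '[[[0,0,0,0,0,0],[0,0,0,0,0,0],[0,0,0,0,0,0],[0,0,0,0,0,0],[0,0,0,0,0,0],[0,0,0,0,0,0]]]'
python3 - <<'E'
from h import *
F=[]
for i in range(8):
    o=get_obs();F.append(o['force']);s=snapshot('wrist')
T=np.eye(4);T[:3,:3]=Rcur(o).as_matrix();T[:3,3]=o['tool_pos'];T=T@s['tool_from_camera'];W=world(s,T)
print(np.mean(F,0).round(2))
Q=W.reshape(-1,3);Q=Q[(np.hypot(Q[:,0]-.531,Q[:,1]-.109)<.048)]
h,e=np.histogram(Q[:,2],np.arange(.2,.33,.005));print(list(zip(e.round(3),h)))
# cover plate: fit plane
C=Q[(Q[:,2]>.285)]
c=C.mean(0);n=np.linalg.svd(C-c,full_matrices=False)[2][2];n*=np.sign(n[2]);print('rim',c.round(3),'normal tilt',n.round(3),len(C))
print(cv2.minAreaRect((C[:,:2]*1000).astype(np.float32)), o['tool_pos'])
cv2.imwrite('pics/w3.png',s['pixels'][...,::-1])
E
```

```text
clock: 15.75
tool_pos: [0.5266, 0.1008, 0.2411]
orientation: [-125.4, 0.0, 141.9]
force: [-0.2, 0.1, -1.6]
opening: 0.0599
[ 0.07 -0.1  -2.33]
[(np.float64(0.2), np.int64(1)), (np.float64(0.205), np.int64(110)), (np.float64(0.21), np.int64(251)), (np.float64(0.215), np.int64(256)), (np.float64(0.22), np.int64(282)), (np.float64(0.225), np.int64(306)), (np.float64(0.23), np.int64(317)), (np.float64(0.235), np.int64(353)), (np.float64(0.24), np.int64(369)), (np.float64(0.245), np.int64(408)), (np.float64(0.25), np.int64(443)), (np.float64(0.255), np.int64(110)), (np.float64(0.26), np.int64(354)), (np.float64(0.265), np.int64(533)), (np.float64(0.27), np.int64(1123)), (np.float64(0.275), np.int64(887)), (np.float64(0.28), np.int64(815)), (np.float64(0.285), np.int64(1670)), (np.float64(0.29), np.int64(1929)), (np.float64(0.295), np.int64(2126)), (np.float64(0.3), np.int64(12030)), (np.float64(0.305), np.int64(1985)), (np.float64(0.31), np.int64(4958)), (np.float64(0.315), np.int64(325)), (np.float64(0.32), np.int64(2))]
rim [0.538 0.117 0.303] normal tilt [-0.105 -0.15   0.983] 25025
((533.4406127929688, 111.99977111816406), (80.05294036865234, 79.6210708618164), 51.943851470947266) [0.52664052 0.10084122 0.24107335]
```

View pics/w3.png

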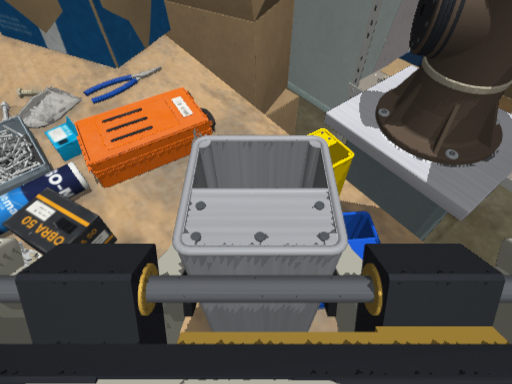

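The wrist view shows the open half clear of pieces and the cover plate at about rows 190–240, columns 195–325. I'll fit the plate's plane to find the tin's actual tilt.

Run:
```python
from h import *
o=get_obs();s=snapshot('wrist')
T=np.eye(4);T[:3,:3]=Rcur(o).as_matrix();T[:3,3]=o['tool_pos'];T=T@s['tool_from_camera'];W=world(s,T)
C=W[198:235,205:320].reshape(-1,3);m=np.median(C,0);C=C[abs(C[:,2]-m[2])<.02]
n=np.linalg.svd(C-C.mean(0),full_matrices=False)[2][2];n*=np.sign(n[2]);print(n.round(3),C.mean(0).round(3))
t=np.array([-.617,-.787,0]);print('tilt to -y deg',np.degrees(np.arcsin(n@t)).round(1),'sideways',np.degrees(np.arcsin(n@[.787,-.617,0])).round(1))
for r,c in[(140,200),(140,325),(246,190),(246,335)]:print(r,c,W[r-1:r+2,c].mean(0).round(3))
```

```text
[-0.028 -0.04   0.999] [0.537 0.116 0.303]
tilt to -y deg 2.8 sideways 0.2
140 200 [0.533 0.066 0.303]
140 325 [0.435 0.063 0.245]
246 190 [0.565 0.112 0.305]
246 335 [0.526 0.143 0.306]
```

Only a 2.8° tilt towards -y. I'll correct it, lower the tin and release.

```bash
python3 -m pendant '[[[0,1,-30,-1.1,0.8,0],[0,3,-70,-2.2,1.7,0],[0,3,-110,-2.2,1.7,0],[0,3,-140,-2.2,1.7,0],[0,3,-155,-2.2,1.7,0],[0,3,-163,-2.2,1.7,0],[0,3,-168,-2.2,1.7,0],[0,3,-172,-2.2,1.7,0],[0,3,-174,-2.2,1.7,0],[0,3,-174,-2.2,1.7,0]]]'
python3 -c "
from h import *
o=get_obs();print(o['force'].round(2),o['orientation'].round(1),o['tool_pos'])"
```

```text
clock: 17.45
tool_pos: [0.5268, 0.1039, 0.0678]
orientation: [-122.6, 0.1, 141.9]
force: [1.0, -0.8, 0.5]
opening: 0.06
[ 1.01 -0.81  0.46] [-1.226e+02  1.000e-01  1.419e+02] [0.5268228  0.1038537  0.06778149]
```

```bash
python3 -m pendant '[[[0,0,0,0,0,0],[0,0,0,0,0,0],[0,0,0,0,0,0],[0,0,0,0,0,0],[0,0,0,0,0,0],[10,13,11,0,0,0],[26,33,27,0,0,0],[52,66,54,0,0,0],[78,99,81,0,0,0],[78,99,110,0,0,0]]]' -1
python3 -m pendant '[[[0,0,50,0,0,0],[0,0,100,0,0,0],[0,0,150,8,-6,0],[0,0,170,16,-12,0],[0,0,180,24,-18,0],[0,0,180,24,-18,0],[0,0,180,24,-18,0]]]'
python3 - <<'E'
from h import *
o=get_obs();print(o['force'].round(2))
a=snap('side');A=a['pixels'];s=snap('top');W=world(s)
Q=W[165:216,234:280].reshape(-1,3);Q=Q[(Q[:,2]>.115)&(Q[:,2]<.15)]
if len(Q):print('tin',len(Q),cv2.minAreaRect((Q[:,:2]*1000).astype(np.float32)),np.percentile(Q[:,2],[5,50,95]))
cv2.imwrite('pics/f.png',np.hstack([cv2.resize(A[140:384,140:340,::-1],None,fx=2,fy=2),cv2.resize(s['pixels'][100:262,110:270,::-1],(390,488))]))
E
```

```text
clock: 18.7
tool_pos: [0.6054, 0.2046, 0.1762]
orientation: [-122.6, 0.0, 141.9]
force: [-0.9, -0.2, -0.8]
opening: 0.0873
clock: 19.58
tool_pos: [0.6041, 0.2025, 0.3575]
orientation: [-152.6, -0.6, 142.0]
force: [-0.8, 0.0, -0.7]
opening: 0.0877
[-0.81  0.02 -0.73]
tin 346 ((529.5274047851562, 110.2069091796875), (62.390567779541016, 62.32476043701172), 51.70830535888672) [0.12537086 0.13007392 0.13416632]
```

View pics/f.png

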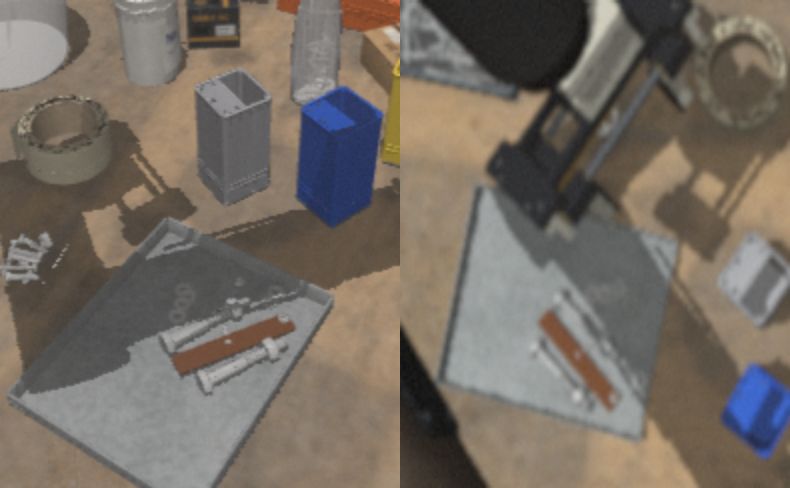

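Both bolts (215,325) and (240,362) and the bar (235,345) lie in the tray. The tin stands upright at its old spot (235,135 in the left crop), the neighbours in view are undisturbed, and the gripper is clear.

```bash
python3 -c "
from plant import *
print(close_job())"
```

```text
the job is handed in; nothing more can be done
None
```

I handed the job in with both bolts and the bar lying in the tray and the empty tin standing upright back where it stood. The hand-in gave no verdict.

- **Pour:** I gripped the tin by its ±x faces from over the covered side. One tip over the tray, to about 120–130° on the command, emptied it. On the way the arm passed close to a wrist singularity and changed joint configuration. The tool ended 20–30 mm off its commanded position, but still over the tray.
- **Weight check:** Held upright and still above its place for over a second, the tin weighed about 2.3 N, against 5.0 N when full and 2.16 N given for empty. The noise was about ±0.5 N per reading and I averaged several. A lone reading of 3.5 N while it was still tilted disagreed, but the upright weighing settled it, so no steeper tip was needed. The wrist camera also showed the open half of the tin clear.
- **Tin placement:** The tin had tilted 2.8° in the grip; I corrected that before setting it down. It now stands within about 2–3 mm of its start, with its rim at 130 mm.
- **Surroundings:** The roll, the beaker and the part of the carton in view looked undisturbed in the last pictures. I judged that by eye and did not measure their positions again.
- **Time:** The robot clock read about 20 s of the 72 s allowed.

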